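Let down the spring of the vial mixer

ROBOT

A 6-joint arm with a two-finger parallel gripper is mounted at the origin on the work surface. World frame = base frame: x ahead of the robot, y to its left, z up, the work surface at z = 0. Lengths are in m, angles in rad, forces in N, time in s.
With the tool pointing down it reaches from about 0.35 to 0.975 m from the base axis. Payload 4.9 kg.
Tool frame: the origin (TCP) lies at the very end of the fingers, on their centre line; the grasp point (between the pads) lies 19 mm behind it; z points along the fingers, y is the direction in which the jaws open and shut (so a half turn about z gives the same grasp; the last joint's range is limited). The gripper opens to 85 mm and grips with 20 to 120 N. Pads are 22 mm wide; open, the fingers measure 114 mm over their backs; the gripper's body (76 mm by 85 mm) begins 54 mm behind the grasp point. The pads swing forward as they close: fully open they stand 13 mm farther back than shut.
Start: joints at [-1.283, 0.053, 1.613, -0, 1.476, -0.119], TCP at [0.247, -0.574, 0.231] pointing down, gripper open.
Joint ranges: [-3.01, 3.01], [-1.01, 2.22], [0.06, 2.58], [-1.02, 4.17], [0.09, 2.62], [-3.14, 3.14]. Speed limits (rad/s): [2.57, 2.57, 3.14, 3.14, 3.14, 3.14].

INTERFACE

Orientations are given as a rotation vector (axis times angle).
In Python, from station import ctrl gives the robot as it stands.
- The arm moves only by the tool step_arm, never from a script. Its argument "moves" is a list of rows, each a list of 5 numbers: the opening, from 0 (shut) to 1 (fully open), then the shift along the world's x, y, z in m, then the turn about the world's z in degrees. A call has 1 to 20 rows; each row shifts and turns the pose as measured when the row begins; what a row does not reach is not made up. A row lasts 1/8 s, in which the tool goes at most 62.5 mm and 10.7 degrees, less where a joint would pass 70% of its speed; a pose out of reach is approached as far as the arm can. A call is refused whole if a number of a shift passes 0.0625 or a number of a turn 10.7, either way. A call with a gripper value outside its range is refused whole. The fingers move at their own pace and stop on an object; "newtons" is the grip in N (left out, the last holds). Time passes only in rows, so rows that do not move let the fingers close. It gives the time, the measured TCP pose, the force and the opening at its end, in the units of the state.
- ctrl.get_obs(): the state, without advancing time (a new reading comes with each control period).
- ctrl.get_image(name): name is "scene" or "top"; returns a dict with "color" (420x560x3 uint8, red, green, blue), "camera_matrix" (3x3 intrinsics, pixels), "k1" (the pictures are not rectified: a ray, as slopes to the right and down, at radius r is drawn at 1 + k1 r^2 times it, then the intrinsics apply), "R" (3x3) and "t" (3): a world point X has camera coordinates R X + t. Camera axes: x right, y down, z forward; pixel columns grow to the right and rows downward; lengths in m; the calibration is good to about 2 mm. A picture is of the moment at which its call begins. There is no depth.
- ctrl.finish_job(): hands the job in, once; it reports no verdict.
Trained networks look in a picture, given as the dict that the camera call returned (one of the last four; its "shot" number tells which), for a name from the list of things; names that differ only in an ending like _2 or _b are one class to them, and where a whole thing is asked for, a point or a joint stands for the part that bears it (a point fixed in the world has none). Each returns a list of dicts, best first, with "p" (0 to 1); they miss things now and then, are a little off and sometimes report something else, mostly with a low value. They report only what shows in the picture. A call takes as long as a camera call.
- ctrl.spot_in(picture, query): "bbox" ([left, top, right, bottom] in pixels, round what is visible of it).
The state is a dict: "t": time; "q": joint angles; "dq": joint speeds; "effort": joint torques, N m; "tool_pos": TCP position; "tool_rot": TCP orientation; "contact_force": force on the tool from outside, world axes, zero at the start; "wrist_torque": the same for the moment, N m; "opening": finger opening in m.
Only numpy, scipy, OpenCV 4.12 (cv2) and the standard library are available. Lean on these libraries where they do the work, as an engineer would, in place of code of your own. Each camera call takes 0.05 s, during which the arm holds its last target.

TASK

The hand-wound vial mixer is still wound up and its spring must be let down before it is put away. Throw its pawl lever fully over to the off side, wind the crank on just a touch so that the loaded pawl springs clear of the ratchet, then ease the crank slowly back, never letting it run, until its arm rests against the rubber-tipped stop; press only gently on the stop, let go, and leave the lever off. Leave the other things on the table where they are.

Things in the scene. Friction and masses are not known exactly. Their poses are not given: they have to be found in the camera images.
- mixer: Fixed white base of the mixer: round plate 204 mm across, 14 mm thick, with a square ear on its -y side. Origin on the drum's upright turning axis, at table height, +z up. Above it turn the steel ratchet wheel (112 mm across, 20 saw teeth, 20 to 32 mm above the table) and an aluminium drum 86 mm across holding six small vials (tops at 88 mm). The pawl lever's upright pivot is at (-48, -56) mm
- drum (a joint): angle of drum, ratchet wheel and crank, rad: 0 at the start (wound, held by the pawl), growing counter-clockwise from above = winding on. A spring drives it clockwise with 0.5 N m at 0, 0.35 N m at -1.3 (5 to 3.5 N at the knob), with hardly any friction: let go with the pawl off, it runs. Keep it slower than 1.5 rad/s on the way back; do not wind on beyond 0.28 (the next tooth)
- knob_centre (a point): centre of the black crank knob, an upright cylinder 26 mm thick from 89 to 145 mm above the table, which spins freely on the crank arm, so a gripper can carry it round without turning itself. This point is 120 mm above the table, 100 mm from the drum's axis. The crank arm below is a flat steel bar 16 mm wide, its top 88 mm above the table
- lever_pin (a point): the upright dark pin at the end of the pawl lever's tail, 12 mm thick, from 34 to 82 mm above the table; this point is on its axis, 60 mm above the table, 50 mm from the lever's pivot
- pawl_lever (a joint): angle of the pawl lever, rad: 0 = on (start), 0.6 = fully off (hard stop). Grows clockwise from above; the pin moves 30 mm towards the mixer's -x side. It stays where it is left and takes 2.5 to 4 N at the pin. It does not move the pawl stiffly: it only sets the spring that pushes the pawl into the teeth (on) or draws it out (off)
- pawl (a joint): angle of the pawl relative to its lever, rad. About 0 with the lever on. With the lever off and the pawl still caught under the load it reads about -0.6; when the drum has been wound on by about 0.04 rad (4 mm at the knob) the pawl springs clear and it reads about -0.25
- stop: aluminium stop post 18 x 20 mm, top 88 mm above the table, clamped on the base 80 mm from the drum's axis. Origin on the drum's axis at table height, x axis pointing out through the post's middle. Its +y side is the one the crank arm comes back to
- stop_screw_axis (a point): point in the stop post, 83 mm above the table, on the axis of its adjusting screw, which stands out of the post's +y side with a rubber tip 13 mm thick. The tip lies 12 to 32 mm from this point, as last set; it is not measured, so the end of the crank's way, between -0.7 and -1.45 rad, must be felt. The rubber gives a few mm and must not take more than 25 N
- dish: round steel dish 150 mm across, 18 mm high, a bystander: leave it
- forceps: steel forceps 130 mm long lying flat, a bystander
- vial: small glass vial 24 mm across, 45 mm high, a bystander
- bottle: pale blue bottle 68 mm across, 150 mm high, a bystander
- swab_box: cardboard box 100 x 60 x 50 mm, a bystander
- cup: white cup 70 mm across, 70 mm high, a bystander
- syringe: white syringe about 120 mm long lying flat, a bystander

How it is judged:
By the outcome, as a careful person would: the job done as asked, in the order asked, and still so for the second after the job is handed in, with the robot touching nothing.
It also fails if it takes over 64 s, if anything falls off the work surface, if the arm or the gripper's body presses on something with over 40 N, if the wrist force passes 120 N, or if a joint passes its speed limit or range.

## Working session

There is one attempt and no reset: what is moved stays moved. The work goes in short steps, Python scripts to look and compute and a tool call to move; the robot and the scene stay as the last step left them, time stands still between calls to the robot, and variables do not carry over. Pictures are saved under pics/ and viewed, and the job is handed in when it is done.

Besides the shell and the picture viewer there is one more tool, called after ">>>" as name([rows], argument=value, ...), one row to a line, values as JSON. step_arm: Moves the arm, as the interface text tells. Its arguments: {"type":"object","properties":{"moves":{"type":"array","items":{"type":"array","items":{"type":"number"}}},"newtons":{"type":"number"}},"required":["moves"]}

```bash
ls; mkdir -p pics; cat > h.py <<'E'
import numpy as np,cv2
from station import ctrl
def save(im,name,box=None,s=1):
    c=im["color"][:,:,::-1].copy()
    if box: l,t,r,b=box; c=c[t:b,l:r]
    if s!=1: c=cv2.resize(c,None,fx=s,fy=s,interpolation=cv2.INTER_CUBIC)
    cv2.imwrite("pics/"+name,c)
def proj(im,X):
    X=np.atleast_2d(X);c=X@np.array(im["R"]).T+np.array(im["t"]);s=c[:,:2]/c[:,2:];r2=(s**2).sum(1,keepdims=True)
    s=s*(1+im["k1"]*r2);K=np.array(im["camera_matrix"]);return s@K[:2,:2].T+K[:2,2]
def at_z(im,uv,z):
    K=np.array(im["camera_matrix"]);R=np.array(im["R"]);t=np.array(im["t"])
    d=cv2.undistortPoints(np.array([[uv]],float),K,np.array([im["k1"],0,0,0,0.]))[0,0]
    ray=R.T@np.array([d[0],d[1],1]);C=-R.T@t
    return C+ray*(z-C[2])/ray[2]
E
python3 - <<'E'
from h import *
for n in("scene","top"):
    im=ctrl.get_image(n);save(im,n+"0.png");print(n,im["k1"],-np.array(im["R"]).T@np.array(im["t"]))
    for q in("mixer","knob_centre","lever_pin","drum","stop","pawl_lever","bottle","cup"):
        for d in ctrl.spot_in(im,q)[:2]: print(q,d["p"],np.round(d["bbox"]))
o=ctrl.get_obs();print(o)
E
```

```text
pics
scene -0.07986148368339487 [1.00512826 0.74975872 0.7749172 ]
mixer 0.81 [218. 187. 294. 258.]
knob_centre 0.87 [234. 190. 293. 240.]
drum 0.75 [233. 187. 292. 234.]
stop 0.69 [242. 224. 261. 251.]
pawl_lever 0.46 [250. 186. 263. 205.]
bottle 0.64 [204. 140. 226. 188.]
cup 0.96 [296. 338. 323. 381.]
cup 0.23 [168. 183. 204. 211.]
top 0.010888633677498274 [0.26809457 0.01801008 1.4749497 ]
mixer 0.57 [283. 169. 361. 241.]
mixer 0.24 [296. 184. 341. 231.]
knob_centre 0.72 [302. 186. 337. 228.]
lever_pin 0.71 [329. 201. 355. 218.]
lever_pin 0.64 [141. 289. 151. 329.]
drum 0.57 [297. 183. 340. 230.]
drum 0.41 [289. 178. 298. 196.]
stop 0.66 [287. 181. 300. 196.]
stop 0.4 [301. 182. 335. 231.]
bottle 0.79 [408. 184. 445. 210.]
cup 0.78 [147. 162. 174. 182.]
cup 0.41 [288. 177. 298. 195.]
{'t': 0.9, 'q': array([-1.28302001e+00,  5.27050024e-02,  1.61290332e+00, -3.10404102e-07,
        1.47599306e+00, -1.18985437e-01]), 'dq': array([ 7.54639702e-05,  2.21391301e-03,  6.95679630e-04, -9.34433664e-04,
        6.56063961e-05,  4.47384863e-05]), 'effort': array([ 1.84421668e-03, -3.93677115e+01, -3.70467067e+01,  6.11421365e-05,
        2.61660944e-04,  2.98475314e-06]), 'tool_pos': array([ 0.24727679, -0.57398282,  0.23129848]), 'tool_rot': array([-3.07683373e+00, -6.34542435e-01,  1.63962242e-06]), 'contact_force': array([-0.48808842,  0.29462389, -0.634485  ]), 'wrist_torque': array([0.02016304, 0.07625641, 0.05810886]), 'opening': 0.08526153875830773}
```

```bash
python3 - <<'E'
from h import *
a=cv2.imread("pics/scene0.png");b=cv2.imread("pics/top0.png")
cv2.imwrite("pics/sc.png",cv2.resize(a[170:275,195:315],None,fx=6,fy=6,interpolation=cv2.INTER_CUBIC)[:600])
cv2.imwrite("pics/tc.png",cv2.resize(b[155:255,265:380],None,fx=6,fy=6,interpolation=cv2.INTER_CUBIC))
E
```

```text
(no output)
```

View pics/scene0.png

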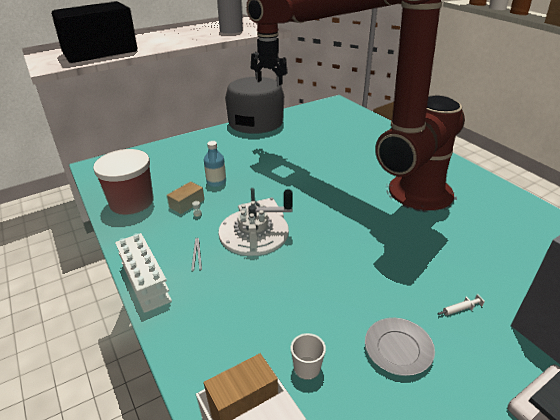

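View pics/top0.png

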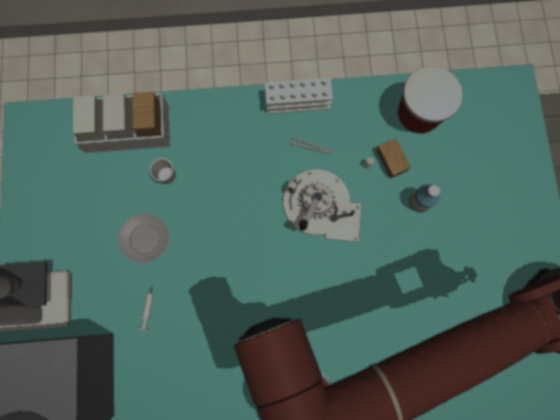

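```bash
sleep 1
```

```text
(no output)
```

View pics/sc.png

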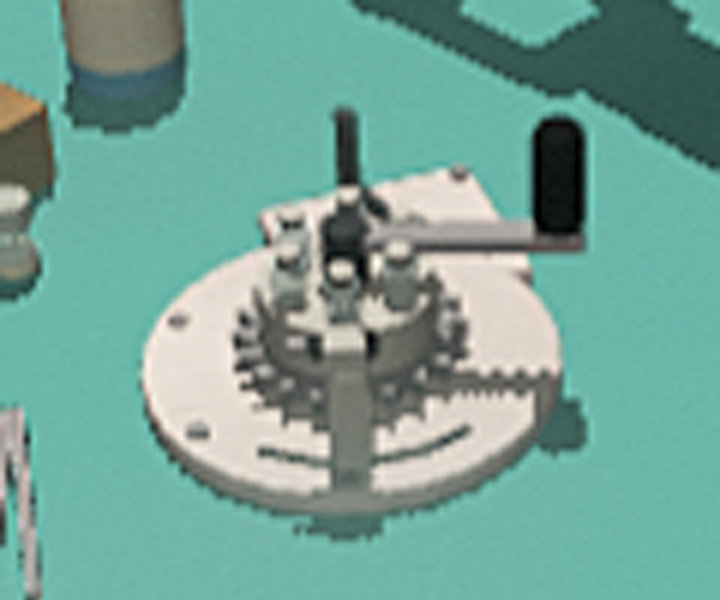

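View pics/tc.png

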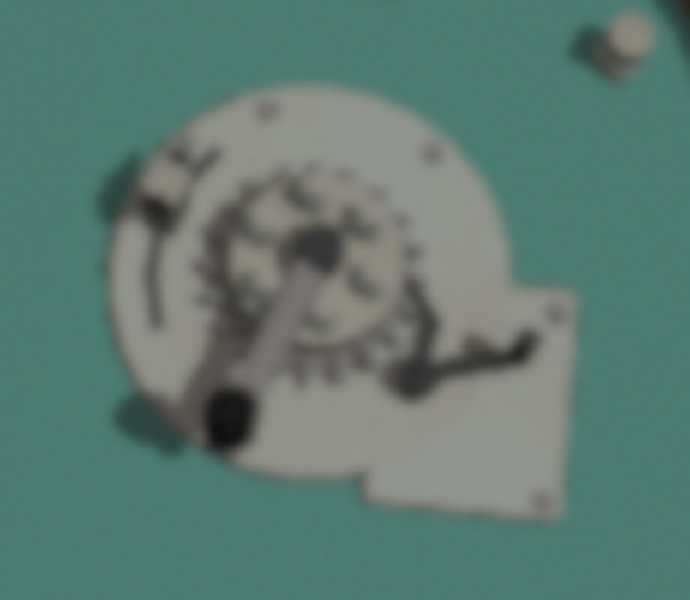

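```bash
python3 - <<'E'
from h import *
im=ctrl.get_image("top");sc=ctrl.get_image("scene")
def T(x,y,z): return at_z(im,(265+(x+.5)/6-.5,155+(y+.5)/6-.5),z)
def S(x,y,z): return at_z(sc,(195+(x+.5)/6-.5,170+(y+.5)/6-.5),z)
print("knobtop",T(232,410,.145),"scene",S(560,122,.145), "knob bot scene",S(560,232,.089))
print("plate center", T(311,280,.014))
print("hub",T(317,245,.095), T(317,245,.1))
print("pivot",T(412,378,.04),"pintip",T(530,340,.082),"pinbase",T(517,352,.036),"scene pintop",S(346,110,.082))
print("stop",T(167,180,.088),"tip",T(155,212,.083))
for q in ("lever_pin","pawl_lever","pawl"):
  for n,i in(("top",im),("sc",sc)):
    print(q,n,[(d["p"],np.round(d["bbox"],1)) for d in ctrl.spot_in(i,q)[:3]])
E
```

```text
knobtop [ 0.49231401 -0.05562082  0.145     ] scene [ 0.49149168 -0.05768258  0.145     ] knob bot scene [ 0.49552486 -0.05117968  0.089     ]
plate center [ 0.57731643 -0.10840269  0.014     ]
hub [ 0.57694455 -0.10585176  0.095     ] [ 0.57582549 -0.10540297  0.1       ]
pivot [ 0.51879585 -0.15095894  0.04      ] pintip [ 0.52530424 -0.20410066  0.082     ] pinbase [ 0.52831283 -0.2043836   0.036     ] scene pintop [ 0.5251321  -0.20535334  0.082     ]
stop [ 0.61625723 -0.03754063  0.088     ] tip [ 0.60213608 -0.03063862  0.083     ]
lever_pin top [(0.27, array([298.9, 185.8, 336.7, 230.7]))]
lever_pin sc [(0.47, array([248.7, 190.6, 259.5, 207.6])), (0.26, array([230.2, 189.3, 293.3, 237.1]))]
pawl_lever top [(0.54, array([328.2, 204.2, 358.2, 218.9]))]
pawl_lever sc [(0.54, array([251.2, 188.8, 260. , 203.6]))]
pawl top []
pawl sc []
```

>>> step_arm([
  [0, 0.031, 0.036, 0, 5.2],
  [0, 0.031, 0.036, 0, 5.2],
  [0, 0.031, 0.036, 0, 5.2],
  [0, 0.031, 0.036, 0, 5.2],
  [0, 0.031, 0.036, 0, 5.2],
  [0, 0.031, 0.036, 0, 5.2],
  [0, 0.031, 0.036, 0, 5.2],
  [0, 0.031, 0.036, 0, 5.2],
  [0, 0.031, 0.036, 0, 5.2],
  [0, 0.031, 0.036, 0, 5.2],
], newtons=40)

```text
t: 2.55
tool_pos: [0.5636, -0.2046, 0.2326]
tool_rot: [2.461, 1.946, 0.003]
contact_force: [0.9, -0.5, 0.4]
opening: 0.0001
```

>>> step_arm([
  [0, -0.003, -0.003, -0.04, 0],
  [0, -0.002, -0.002, -0.04, 0],
  [0, 0, 0, -0.04, 0],
  [0, 0, 0, -0.03, 0],
  [0, 0, 0, 0, 0],
])

```text
t: 3.18
tool_pos: [0.5613, -0.2059, 0.0806]
tool_rot: [2.451, 1.953, 0.007]
contact_force: [0.4, 0.3, 0.1]
opening: -0.0001
```

```bash
python3 - <<'E'
from h import *
o=ctrl.get_obs();print(o["tool_pos"],o["contact_force"])
im=ctrl.get_image("top");sc=ctrl.get_image("scene")
a=cv2.resize(im["color"][170:240,290:380,::-1],(640,498),interpolation=2);b=cv2.resize(sc["color"][130:260,190:310,::-1],(540,585),interpolation=2)
cv2.imwrite("pics/t2.png",a);cv2.imwrite("pics/s2.png",b)
print(proj(im,[[.526,-.2045,.082],[.526,-.2045,.036]]),proj(sc,[[.526,-.2045,.082]]))
E
```

```text
[ 0.56125596 -0.20591679  0.0805764 ] [0.35603192 0.26985828 0.10014265]
[[353.02861976 211.00177926]
 [350.87384246 214.01202603]] [[252.13191733 188.13153071]]
```

View pics/t2.png

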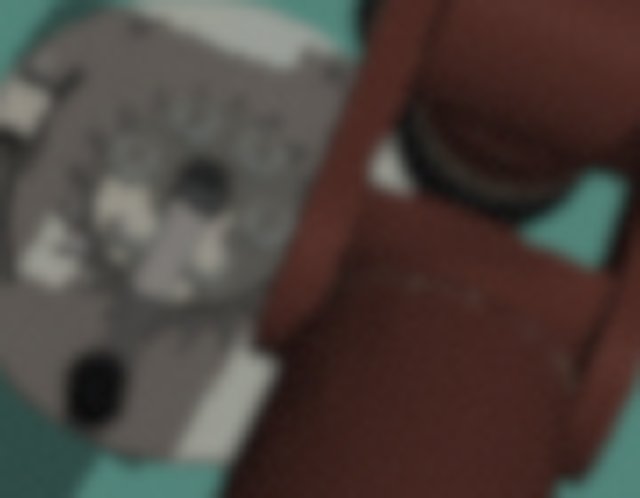

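View pics/s2.png

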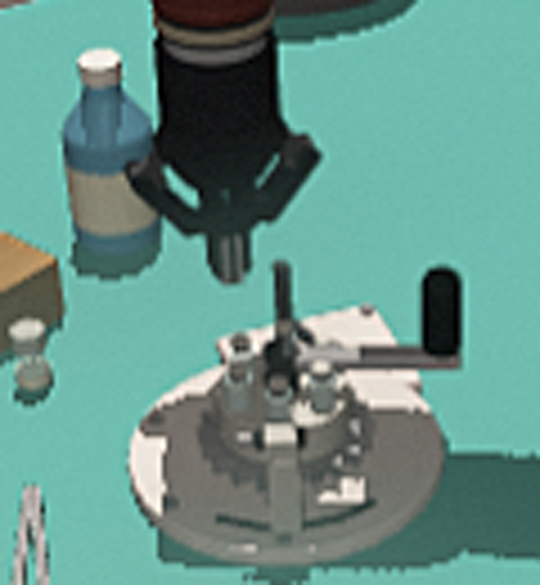

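>>> step_arm([
  [0, 0, -0.004, -0.015, 0],
  [0, -0.002, -0.003, -0.015, 0],
  [0, 0, 0, 0, 0],
])

```text
t: 3.65
tool_pos: [0.5638, -0.2161, 0.0566]
tool_rot: [2.442, 1.945, 0.015]
contact_force: [0.1, -0.2, -0.3]
opening: -0.0002
```

>>> step_arm([
  [0, -0.006, 0, 0, 0],
  [0, -0.006, 0.001, 0, 0],
])

```text
t: 3.9
tool_pos: [0.5517, -0.2154, 0.0571]
tool_rot: [2.441, 1.944, 0.016]
contact_force: [1.0, 0.7, 0.4]
opening: -0.0001
```

>>> step_arm([
  [0, -0.004, 0.003, -0.002, 0],
  [0, -0.005, 0.002, 0, 0],
  [0, -0.005, 0.001, 0, 0],
])

```text
t: 4.28
tool_pos: [0.5382, -0.2102, 0.0564]
tool_rot: [2.436, 1.941, 0.018]
contact_force: [2.5, -2.4, -0.9]
opening: 0.0002
```

>>> step_arm([
  [0, -0.005, 0.001, 0, 0],
  [0, -0.005, 0.001, 0, 0],
  [0, -0.005, 0.002, 0, 0],
])

```text
t: 4.65
tool_pos: [0.5233, -0.2071, 0.0575]
tool_rot: [2.433, 1.938, 0.019]
contact_force: [2.7, -3.7, 0.1]
opening: 0.0
```

>>> step_arm([
  [0, -0.004, 0.002, 0, 0],
  [0, -0.004, 0.002, 0, 0],
])

```text
t: 4.9
tool_pos: [0.5154, -0.2034, 0.058]
tool_rot: [2.432, 1.937, 0.02]
contact_force: [10.8, -6.5, -4.1]
opening: 0.0
```

```bash
python3 - <<'E'
from h import *
o=ctrl.get_obs();print(o["tool_pos"],o["contact_force"])
sc=ctrl.get_image("scene")
b=cv2.resize(sc["color"][160:260,200:310,::-1],(660,600),interpolation=2)
cv2.imwrite("pics/s3.png",b)
E
```

```text
[ 0.5154238  -0.20337254  0.05799119] [10.80854869 -6.49983175 -4.06080908]
```

View pics/s3.png

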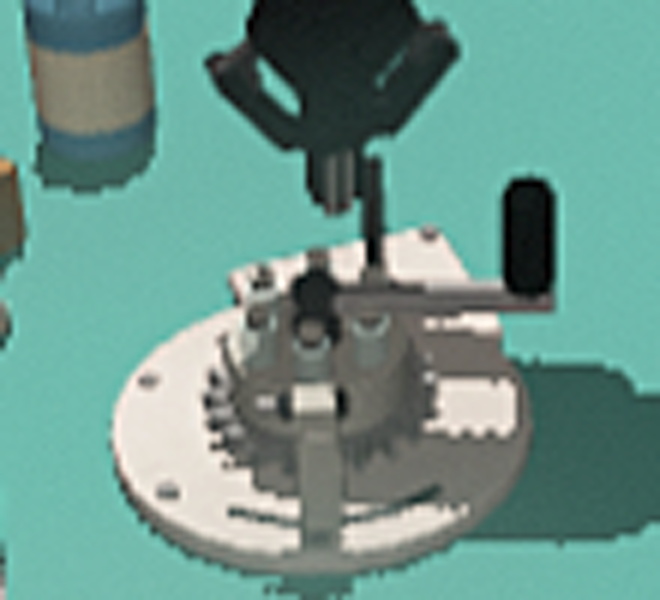

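>>> step_arm([
  [0, -0.003, 0.002, 0, 0],
])

```text
t: 5.08
tool_pos: [0.5154, -0.203, 0.0587]
tool_rot: [2.423, 1.93, 0.027]
contact_force: [16.9, -11.1, -13.5]
opening: -0.0003
```

>>> step_arm([
  [0, 0.01, -0.004, 0, 0],
  [0, 0.01, -0.003, 0.01, 0],
  [0, 0, 0, 0.045, 0],
  [0.6, 0, 0, 0.05, 8],
  [0.6, -0.005, 0.03, 0.02, 8],
  [0.6, -0.01, 0.03, 0, 8],
  [0.6, -0.01, 0.03, 0, 8],
  [0.6, 0, 0, 0, 0],
])

```text
t: 6.08
tool_pos: [0.5074, -0.1133, 0.189]
tool_rot: [1.786, 2.556, 0.034]
contact_force: [0.2, 0.3, 0.5]
opening: 0.0515
```

```bash
python3 - <<'E'
from h import *
o=ctrl.get_obs();print(o["tool_pos"],o["tool_rot"],o["contact_force"],o["q"])
im=ctrl.get_image("top");sc=ctrl.get_image("scene")
a=cv2.resize(im["color"][160:250,275:375,::-1],(660,594),interpolation=2);b=cv2.resize(sc["color"][130:260,190:310,::-1],(540,585),interpolation=2)
cv2.imwrite("pics/t4.png",a);cv2.imwrite("pics/s4.png",b)
E
```

```text
[ 0.50737167 -0.11328985  0.18904962] [1.78640521 2.5557519  0.03425151] [0.24706341 0.33212134 0.48201535] [-0.3715216  -0.19325714  1.91794121  0.01612354  1.38918202 -0.72493566]
```

View pics/t4.png

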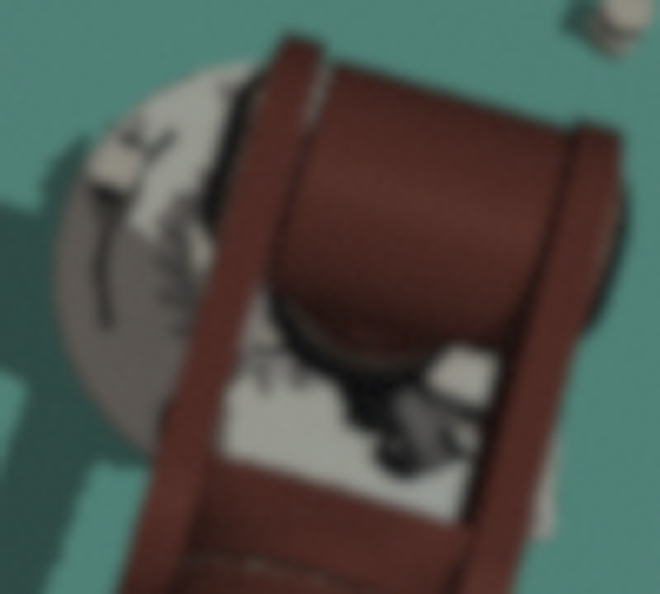

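View pics/s4.png

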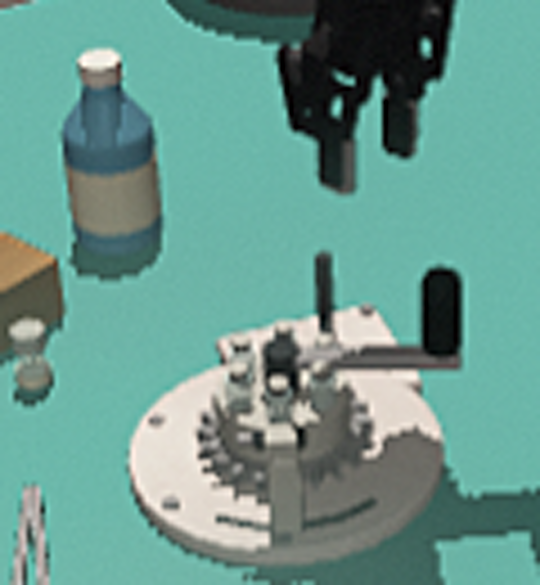

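```bash
python3 - <<'E'
from h import *
sc=ctrl.get_image("scene")
for u,v in((323,255),(281,262)): print(at_z(sc,(190+u/4.5-.4,130+v/4.5-.4),.082))
for u,v in((441,277),): print(at_z(sc,(190+u/4.5-.4,130+v/4.5-.4),.145))
E
```

```text
[ 0.49733316 -0.19854502  0.082     ]
[ 0.52540754 -0.20614667  0.082     ]
[ 0.49548397 -0.05299422  0.145     ]
```

>>> step_arm([
  [0.6, -0.005, 0.02, 0, 0],
  [0.6, -0.005, 0.02, 0, 0],
  [0.6, -0.004, 0.015, -0.01, 0],
  [0.6, 0, 0, 0, 0],
])

```text
t: 6.72
tool_pos: [0.4927, -0.0584, 0.1769]
tool_rot: [1.799, 2.551, 0.032]
contact_force: [-0.3, 0.1, 0.5]
opening: 0.0516
```

```bash
python3 - <<'E'
from h import *
o=ctrl.get_obs();print(o["tool_pos"],o["tool_rot"],o["contact_force"])
im=ctrl.get_image("top");sc=ctrl.get_image("scene")
a=cv2.resize(im["color"][160:250,275:375,::-1],(660,594),interpolation=2);b=cv2.resize(sc["color"][130:260,210:330,::-1],(540,585),interpolation=2)
cv2.imwrite("pics/t5.png",a);cv2.imwrite("pics/s5.png",b)
E
```

```text
[ 0.49273102 -0.05839429  0.17688949] [1.7986739  2.55094963 0.03243053] [-0.33750693  0.07747128  0.49891325]
```

View pics/s5.png

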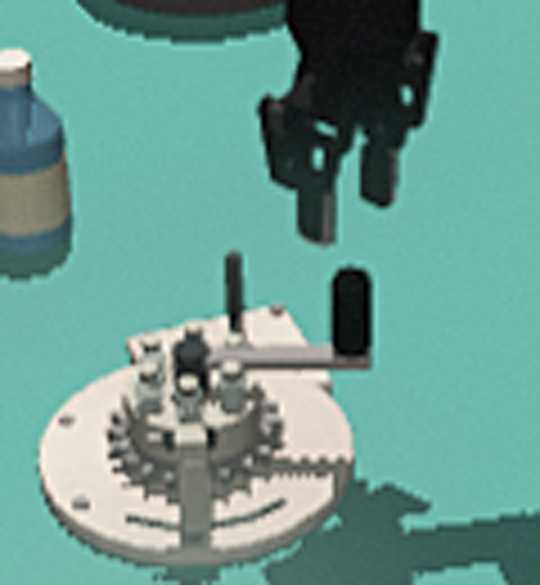

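View pics/t5.png

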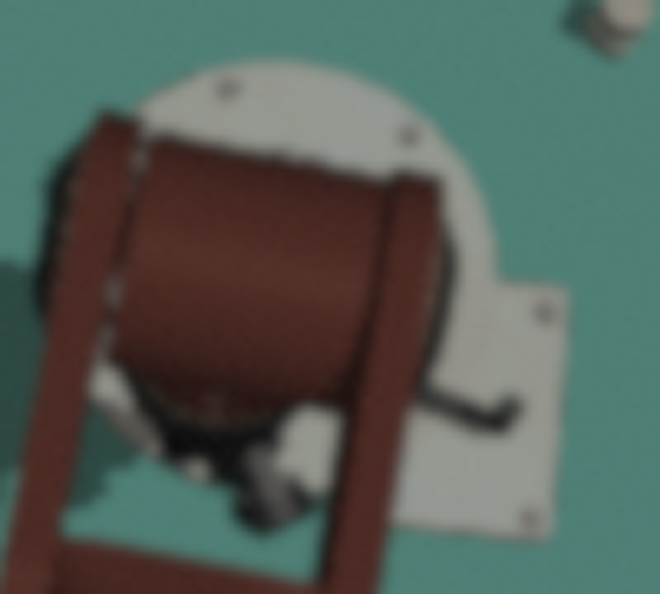

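>>> step_arm([
  [0.6, 0.001, 0.003, -0.02, 0],
  [0.6, 0, 0, -0.02, 0],
  [0.6, 0, 0, -0.015, 0],
  [0.6, 0, 0, -0.012, 0],
  [0.6, 0, 0, 0, 0],
])

```text
t: 7.45
tool_pos: [0.4964, -0.0588, 0.1107]
tool_rot: [1.8, 2.542, 0.034]
contact_force: [0.3, -0.7, 0.7]
opening: 0.0512
```

```bash
python3 - <<'E'
from h import *
o=ctrl.get_obs();print(o["tool_pos"],o["tool_rot"],o["contact_force"])
sc=ctrl.get_image("scene")
b=cv2.resize(sc["color"][130:260,210:330,::-1],(540,585),interpolation=2)
cv2.imwrite("pics/s6.png",b)
E
```

```text
[ 0.49644036 -0.05875929  0.11067169] [1.80029671 2.5424814  0.03395306] [ 0.31091698 -0.73929421  0.70294014]
```

View pics/s6.png

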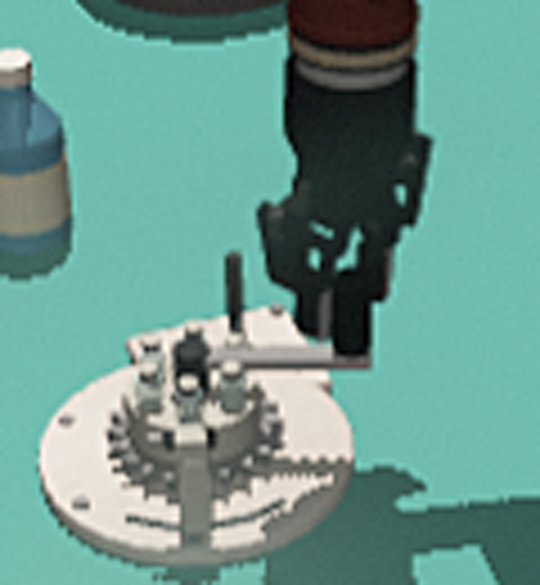

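>>> step_arm([
  [0.6, -0.003, 0.004, -0.006, 0],
  [0, 0, 0, 0, 0],
  [0, 0, 0, 0, 0],
  [0, 0, 0, 0, 0],
  [0, 0, 0, 0, 0],
], newtons=40)

```text
t: 8.12
tool_pos: [0.4932, -0.0561, 0.107]
tool_rot: [1.798, 2.542, 0.027]
contact_force: [0.8, -2.4, -0.9]
opening: 0.025
```

```bash
python3 - <<'E'
from h import *
o=ctrl.get_obs();print(o["tool_pos"],o["tool_rot"],o["contact_force"],o["wrist_torque"])
sc=ctrl.get_image("scene")
b=cv2.resize(sc["color"][130:260,210:330,::-1],(540,585),interpolation=2)
cv2.imwrite("pics/s7.png",b)
E
```

```text
[ 0.4931627  -0.05612722  0.10702263] [1.79769731 2.54198759 0.02691579] [ 0.84348502 -2.4014064  -0.9466284 ] [-0.36937822  0.46073398  0.02531397]
```

View pics/s7.png

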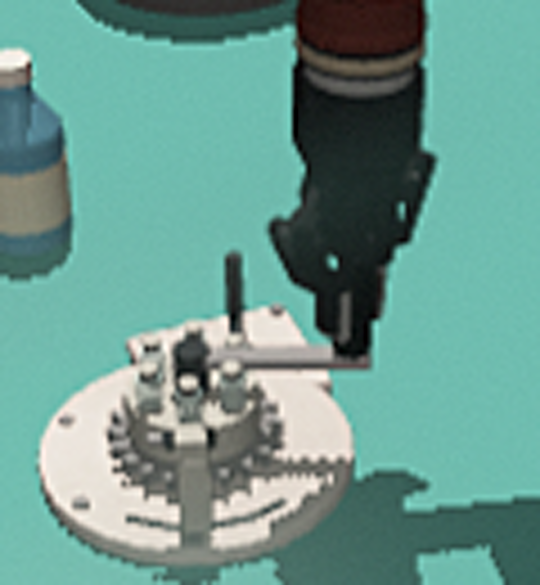

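>>> step_arm([
  [0, -0.0015, -0.0026, 0, 0],
  [0, -0.0015, -0.0026, 0, 0],
  [0, -0.0015, -0.0026, 0, 0],
  [0, 0, 0, 0, 0],
])

```text
t: 8.68
tool_pos: [0.4903, -0.061, 0.107]
tool_rot: [1.798, 2.542, 0.042]
contact_force: [3.4, 3.2, -0.9]
opening: 0.0252
```

```bash
python3 - <<'E'
from h import *
o=ctrl.get_obs();print(o["tool_pos"],o["contact_force"],o["opening"])
im=ctrl.get_image("top");sc=ctrl.get_image("scene")
a=cv2.resize(im["color"][160:250,275:375,::-1],(660,594),interpolation=2);b=cv2.resize(sc["color"][130:260,210:330,::-1],(540,585),interpolation=2)
cv2.imwrite("pics/t8.png",a);cv2.imwrite("pics/s8.png",b)
E
```

```text
[ 0.49025582 -0.06098067  0.10704957] [ 3.44860657  3.22046289 -0.90291264] 0.025232053585672744
```

View pics/t8.png

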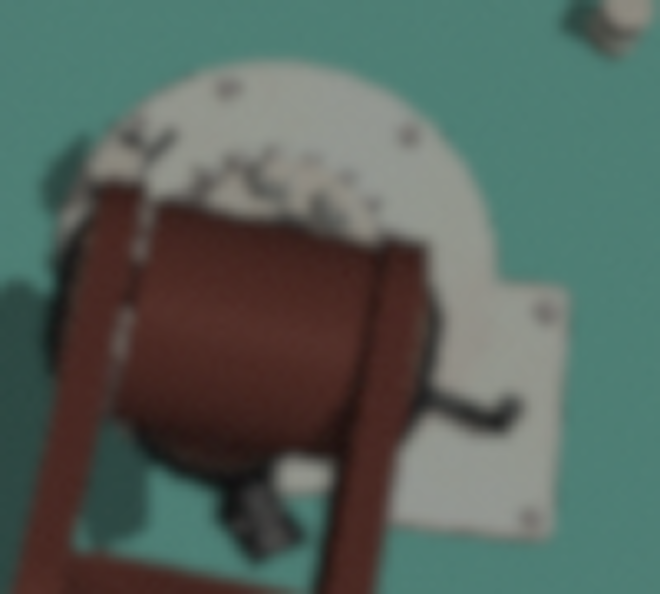

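>>> step_arm([
  [0, -0.0015, -0.003, 0, 0],
  [0, -0.0015, -0.003, 0, 0],
  [0, 0, 0, 0, 0],
])

```text
t: 9.15
tool_pos: [0.4879, -0.0654, 0.107]
tool_rot: [1.797, 2.543, 0.047]
contact_force: [3.0, 3.4, -1.1]
opening: 0.0252
```

```bash
python3 - <<'E'
from h import *
o=ctrl.get_obs();print(o["tool_pos"],o["contact_force"],o["opening"])
sc=ctrl.get_image("scene")
b=cv2.resize(sc["color"][130:260,210:330,::-1],(540,585),interpolation=2)
cv2.imwrite("pics/s9.png",b)
E
```

```text
[ 0.48794126 -0.06543395  0.10702914] [ 2.96399707  3.38671721 -1.05936214] 0.025155700735721237
```

View pics/s9.png

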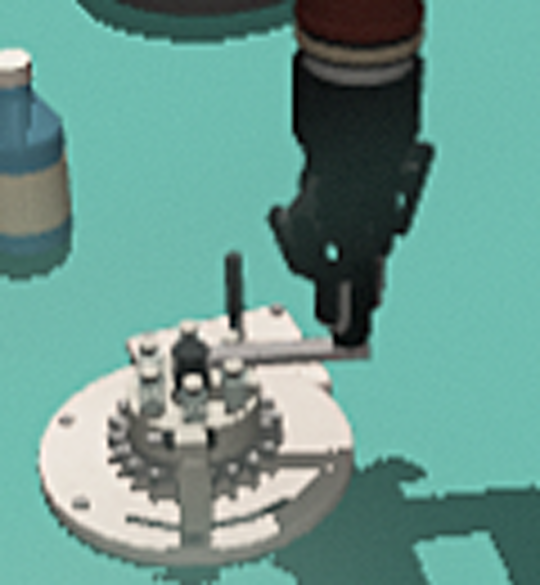

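```bash
python3 - <<'E'
import numpy as np
p=np.radians(155.1);C=np.array([.5785,-.1075])
for i in range(26):
    q=p-.06;d=.1*np.array([np.cos(q)-np.cos(p),np.sin(q)-np.sin(p)]);print(round(np.degrees(q),1),np.round(d,4),np.round(C+.1*np.array([np.cos(q),np.sin(q)]),4));p=q
E
```

```text
151.7 [0.0027 0.0054] [ 0.4905 -0.06  ]
148.2 [0.003  0.0052] [ 0.4935 -0.0548]
144.8 [0.0033 0.005 ] [ 0.4968 -0.0498]
141.3 [0.0036 0.0048] [ 0.5004 -0.045 ]
137.9 [0.0039 0.0046] [ 0.5043 -0.0405]
134.5 [0.0042 0.0043] [ 0.5084 -0.0361]
131.0 [0.0044 0.0041] [ 0.5128 -0.0321]
127.6 [0.0046 0.0038] [ 0.5175 -0.0283]
124.2 [0.0049 0.0035] [ 0.5223 -0.0248]
120.7 [0.0051 0.0032] [ 0.5274 -0.0215]
117.3 [0.0052 0.0029] [ 0.5327 -0.0186]
113.8 [0.0054 0.0026] [ 0.5381 -0.016 ]
110.4 [0.0056 0.0023] [ 0.5436 -0.0138]
107.0 [0.0057 0.0019] [ 0.5493 -0.0119]
103.5 [0.0058 0.0016] [ 0.5551 -0.0103]
100.1 [0.0059 0.0012] [ 0.561 -0.009]
96.7 [0.0059 0.0009] [ 0.5669 -0.0082]
93.2 [0.006  0.0005] [ 0.5729 -0.0077]
89.8 [0.006  0.0002] [ 0.5789 -0.0075]
86.3 [ 0.006  -0.0002] [ 0.5849 -0.0077]
82.9 [ 0.006  -0.0006] [ 0.5908 -0.0083]
79.5 [ 0.0059 -0.0009] [ 0.5968 -0.0092]
76.0 [ 0.0059 -0.0013] [ 0.6026 -0.0105]
72.6 [ 0.0058 -0.0016] [ 0.6084 -0.0121]
69.2 [ 0.0057 -0.002 ] [ 0.6141 -0.014 ]
65.7 [ 0.0055 -0.0023] [ 0.6196 -0.0163]
```

>>> step_arm([
  [0, 0.0027, 0.0054, 0, 0],
  [0, 0.003, 0.0052, 0, 0],
  [0, 0.0033, 0.005, 0, 0],
  [0, 0.0036, 0.0048, 0, 0],
  [0, 0.0039, 0.0046, 0, 0],
])

```text
t: 9.82
tool_pos: [0.5063, -0.0391, 0.1071]
tool_rot: [1.795, 2.541, 0.047]
contact_force: [4.9, 1.1, -3.5]
opening: 0.0251
```

>>> step_arm([
  [0, 0.0041, 0.0043, 0, 0],
  [0, 0.0043, 0.0041, 0, 0],
  [0, 0.0046, 0.0038, 0, 0],
  [0, 0.0049, 0.0035, 0, 0],
  [0, 0.005, 0.0032, 0, 0],
])

```text
t: 10.45
tool_pos: [0.5313, -0.0203, 0.1071]
tool_rot: [1.794, 2.539, 0.043]
contact_force: [5.5, -2.6, -3.7]
opening: 0.0253
```

```bash
python3 - <<'E'
from h import *
o=ctrl.get_obs();print(o["tool_pos"],o["contact_force"],o["wrist_torque"],o["opening"])
sc=ctrl.get_image("scene")
b=cv2.resize(sc["color"][130:260,210:330,::-1],(540,585),interpolation=2)
cv2.imwrite("pics/s10.png",b)
E
```

```text
[ 0.53125566 -0.0203349   0.10705269] [ 5.51314968 -2.61428944 -3.74162745] [-0.60400142  0.09918193 -0.02426419] 0.02534206354126411
```

View pics/s10.png

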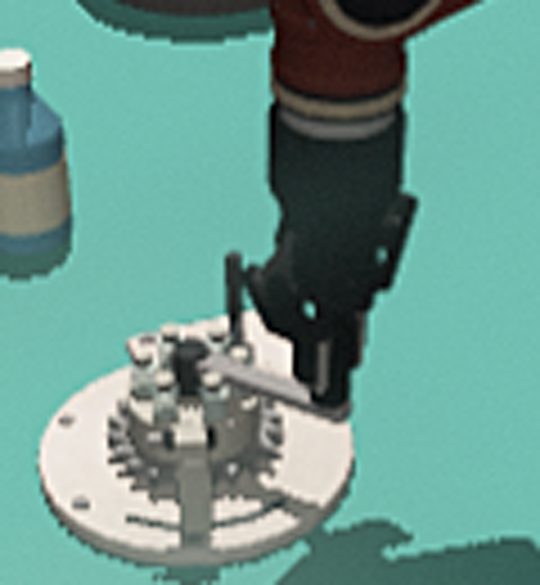

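>>> step_arm([
  [0, 0.0046, 0.0023, 0, 0],
  [0, 0.0046, 0.0021, 0, 0],
  [0, 0.0047, 0.0018, 0, 0],
])

```text
t: 10.88
tool_pos: [0.5466, -0.0138, 0.1071]
tool_rot: [1.793, 2.539, 0.043]
contact_force: [3.9, -2.7, -2.6]
opening: 0.0251
```

>>> step_arm([
  [0, 0.0048, 0.0014, 0, 0],
  [0, 0.0049, 0.0011, 0, 0],
])

```text
t: 11.12
tool_pos: [0.5569, -0.0111, 0.1071]
tool_rot: [1.794, 2.539, 0.042]
contact_force: [3.4, -0.7, -1.0]
opening: 0.0255
```

```bash
python3 - <<'E'
from h import *
o=ctrl.get_obs();print(o["tool_pos"],o["contact_force"],o["wrist_torque"],o["opening"])
im=ctrl.get_image("top");sc=ctrl.get_image("scene")
a=cv2.resize(im["color"][160:250,275:375,::-1],(660,594),interpolation=2);b=cv2.resize(sc["color"][170:260,220:310,::-1],(600,600),interpolation=2)
cv2.imwrite("pics/t11.png",a);cv2.imwrite("pics/s11.png",b)
E
```

```text
[ 0.55687639 -0.01106707  0.10707957] [ 3.36586375 -0.71887246 -1.02256604] [-0.40619248  0.3087368   0.02326186] 0.025457728769433252
```

View pics/s11.png

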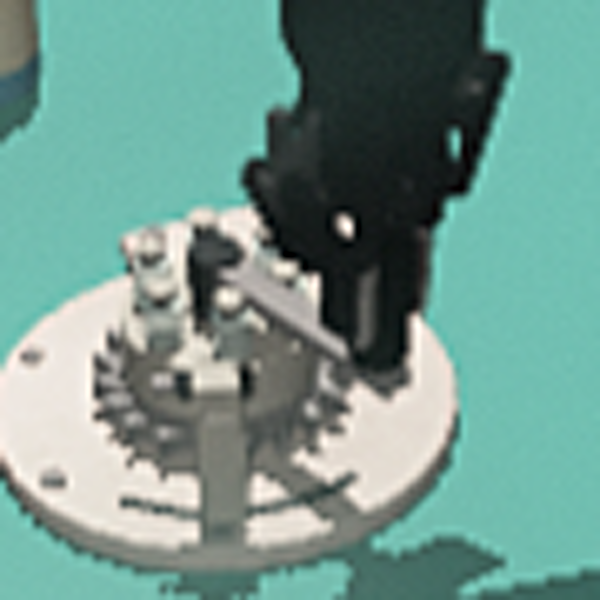

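>>> step_arm([
  [0, 0.004, 0.0008, 0, 0],
  [0, 0.004, 0.0006, 0, 0],
  [0, 0.004, 0.0004, 0, 0],
])

```text
t: 11.6
tool_pos: [0.5695, -0.0092, 0.1071]
tool_rot: [1.794, 2.539, 0.042]
contact_force: [4.0, -1.0, -1.6]
opening: 0.0255
```

>>> step_arm([
  [0, 0.003, 0.0002, 0, 0],
  [0, 0.003, 0.0001, 0, 0],
])

```text
t: 11.85
tool_pos: [0.5759, -0.0089, 0.1071]
tool_rot: [1.794, 2.539, 0.042]
contact_force: [2.0, -0.9, -1.7]
opening: 0.0254
```

>>> step_arm([
  [0, 0.003, 0, 0, 0],
  [0, 0.003, -0.0001, 0, 0],
])

```text
t: 12.1
tool_pos: [0.5823, -0.0089, 0.1071]
tool_rot: [1.794, 2.539, 0.042]
contact_force: [3.7, 0.2, -0.5]
opening: 0.0253
```

```bash
python3 - <<'E'
from h import *
o=ctrl.get_obs();print(o["tool_pos"],o["contact_force"],o["wrist_torque"],o["opening"])
im=ctrl.get_image("top");sc=ctrl.get_image("scene")
a=cv2.resize(im["color"][160:250,275:375,::-1],(660,594),interpolation=2);b=cv2.resize(sc["color"][170:260,220:310,::-1],(600,600),interpolation=2)
cv2.imwrite("pics/t12.png",a);cv2.imwrite("pics/s12.png",b)
E
```

```text
[ 0.58232568 -0.00892824  0.10711958] [ 3.72805741  0.18186514 -0.53439662] [-0.40191453  0.39895756  0.01552328] 0.025348585990800497
```

View pics/s12.png

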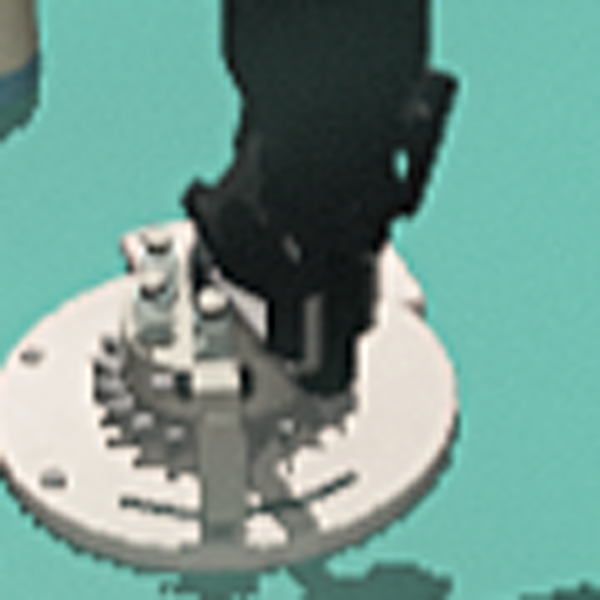

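View pics/t12.png

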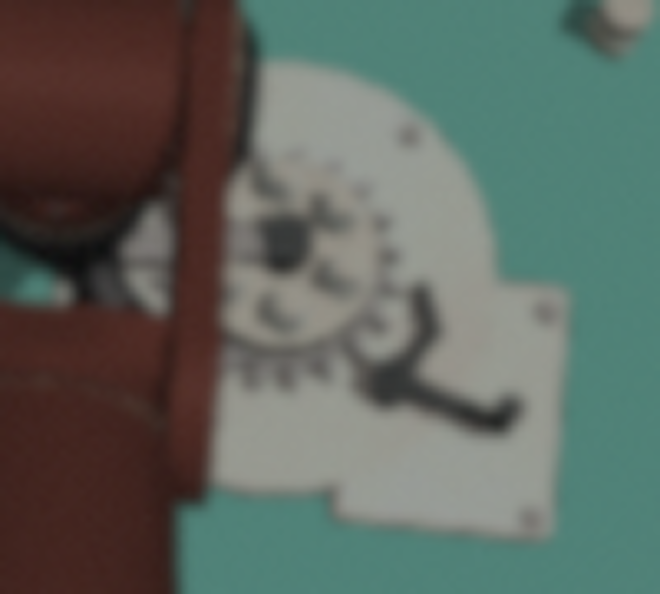

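>>> step_arm([
  [0, 0.003, -0.0002, 0, 0],
  [0, 0.003, -0.0003, 0, 0],
])

```text
t: 12.45
tool_pos: [0.5886, -0.0094, 0.1071]
tool_rot: [1.794, 2.539, 0.043]
contact_force: [3.4, -0.2, -0.3]
opening: 0.0247
```

>>> step_arm([
  [0, 0.0025, -0.0003, 0, 0],
  [0, 0.0025, -0.0003, 0, 0],
])

```text
t: 12.7
tool_pos: [0.5939, -0.0101, 0.1071]
tool_rot: [1.794, 2.539, 0.042]
contact_force: [2.9, -1.4, -1.9]
opening: 0.0255
```

>>> step_arm([
  [0, 0.0025, -0.0004, 0, 0],
])

```text
t: 12.82
tool_pos: [0.5966, -0.0105, 0.1071]
tool_rot: [1.794, 2.539, 0.042]
contact_force: [2.9, -1.0, -1.6]
opening: 0.0253
```

>>> step_arm([
  [0, 0.0025, -0.0004, 0, 0],
])

```text
t: 12.95
tool_pos: [0.5987, -0.0109, 0.107]
tool_rot: [1.795, 2.541, 0.041]
contact_force: [-3.3, -0.4, 2.1]
opening: 0.0254
```

```bash
python3 - <<'E'
from h import *
o=ctrl.get_obs();print(o["tool_pos"],o["contact_force"],o["wrist_torque"],o["opening"])
sc=ctrl.get_image("scene")
b=cv2.resize(sc["color"][170:260,220:310,::-1],(600,600),interpolation=2)
cv2.imwrite("pics/s13.png",b)
E
```

```text
[ 0.59866753 -0.01091346  0.10703496] [-3.34378876 -0.39912151  2.13417652] [-0.35877084  1.24646964 -0.01426161] 0.025439543231786793
```

View pics/s13.png

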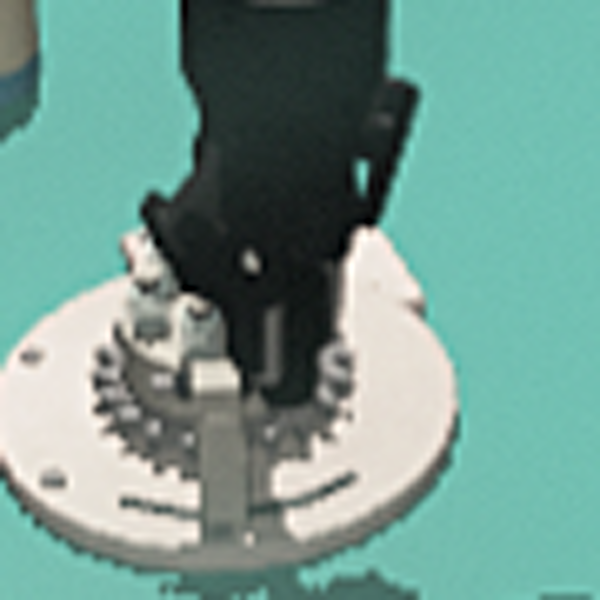

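>>> step_arm([
  [0, -0.0005, 0, 0, 0],
  [0, 0, 0, 0, 0],
])

```text
t: 13.25
tool_pos: [0.5982, -0.0109, 0.1071]
tool_rot: [1.795, 2.541, 0.041]
contact_force: [1.6, -0.3, -0.6]
opening: 0.0253
```

>>> step_arm([
  [0.34, 0, 0, 0, 0],
  [0.4, 0, 0, 0, 0],
  [0.5, 0, 0, 0, 0],
  [0.6, 0, 0, 0, 0],
])

```text
t: 13.75
tool_pos: [0.599, -0.0102, 0.1079]
tool_rot: [1.795, 2.539, 0.046]
contact_force: [-0.1, 0.3, 0.5]
opening: 0.0511
```

```bash
python3 - <<'E'
from h import *
o=ctrl.get_obs();print(o["tool_pos"],o["contact_force"],o["wrist_torque"],o["opening"])
sc=ctrl.get_image("scene")
b=cv2.resize(sc["color"][170:260,220:310,::-1],(600,600),interpolation=2)
cv2.imwrite("pics/s14.png",b)
E
```

```text
[ 0.59896553 -0.01021137  0.1078831 ] [-0.08865032  0.29305689  0.50886443] [0.00863651 0.00724408 0.01651671] 0.051071768333191846
```

View pics/s14.png

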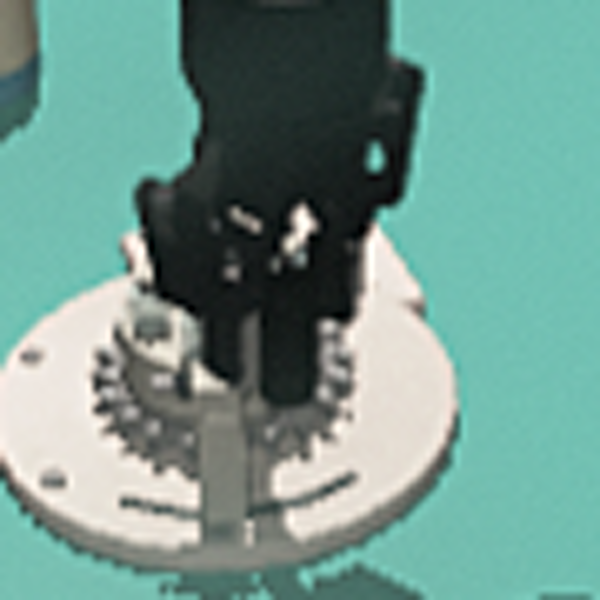

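Released with no load on the tool and no visible crank movement. I'll lift straight up, then clear the view.

>>> step_arm([
  [0.6, 0, 0, 0.01, 0],
  [0.6, 0, 0, 0.015, 0],
  [0.6, 0, 0, 0.03, 0],
  [0.6, 0, 0, 0.04, 0],
  [0.6, -0.03, 0, 0.03, 0],
  [0.6, -0.05, 0, 0, 0],
  [0.6, -0.05, 0.02, 0, 0],
  [0.6, -0.05, 0.03, 0, 0],
  [0.6, 0, 0.03, 0, 0],
  [0.6, 0, 0, 0, 0],
])

```text
t: 15.05
tool_pos: [0.4155, 0.0708, 0.2505]
tool_rot: [1.787, 2.525, 0.06]
contact_force: [0.2, -0.4, 0.3]
opening: 0.0515
```

```bash
python3 - <<'E'
from h import *
o=ctrl.get_obs();print(o["t"],o["tool_pos"],o["contact_force"],o["opening"])
im=ctrl.get_image("top");sc=ctrl.get_image("scene")
a=cv2.resize(im["color"][160:250,275:375,::-1],(660,594),interpolation=2);b=cv2.resize(sc["color"][170:260,210:310,::-1],(660,594),interpolation=2)
cv2.imwrite("pics/t15.png",a);cv2.imwrite("pics/s15.png",b);save(sc,"s15f.png")
E
```

```text
15.05 [0.41545265 0.07076453 0.25049084] [ 0.23341426 -0.43666135  0.29720401] 0.05147483594029688
```

View pics/s15.png

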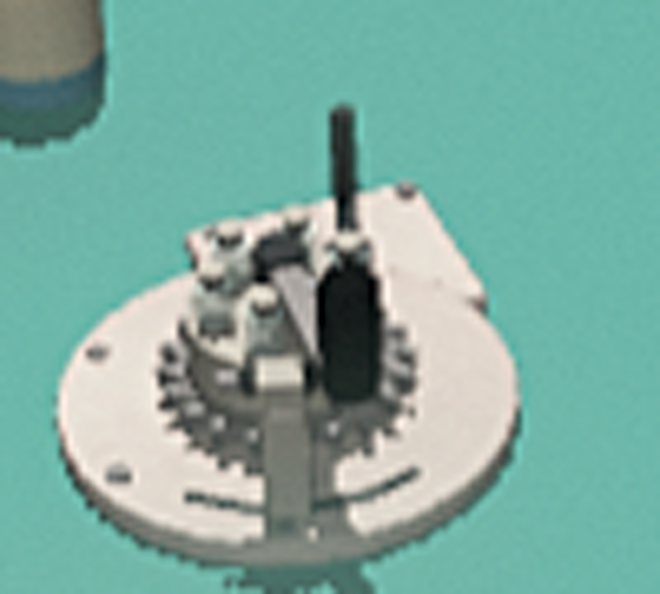

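View pics/t15.png

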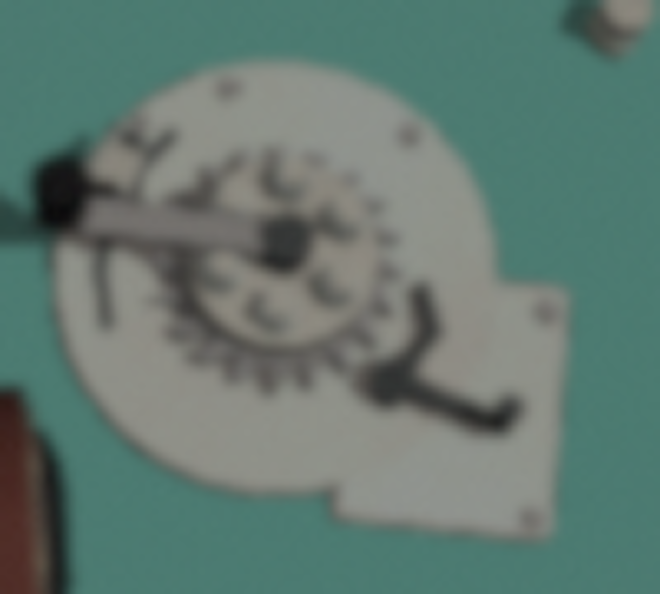

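View pics/s15f.png

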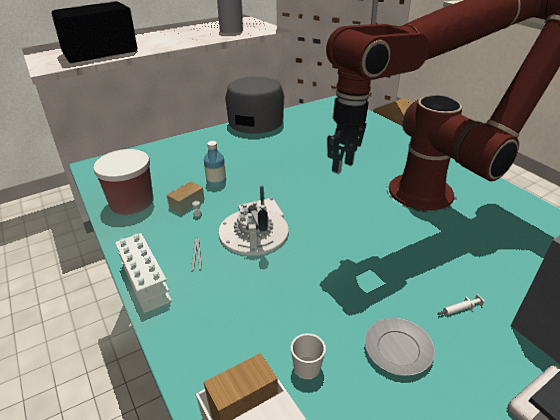

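```bash
python3 -c "
from station import ctrl
print(ctrl.finish_job())"
```

```text
the job is handed in; nothing more can be done
None
```

The mixer is let down: the crank arm rests against the rubber-tipped stop, the pawl lever is off, and the gripper is clear. I handed the job in at about 15 s; no verdict is reported.

- **Pawl lever:** I pushed the pin about 29 mm, until it stopped moving at its hard stop. The push there was about 20 N sideways, 24 N in all.
- **Freeing the pawl:** I gripped the knob and wound on about 0.1 rad. The full spring load of about 4.5 N then came onto the gripper. The crank passed its starting angle on the way back without catching, and the top picture shows the pawl out of the teeth.
- **Easing back:** The knob was held all the way, moving at no more than about 0.5 rad/s on average. The crank stopped about 1.2 rad back from its start. The force at the knob flipped from +3 N to −3 N at the stop, which I estimate at under 10 N on the rubber. I then backed off 0.5 mm and let go.

**Last checks:** After release the tool carried no load and the crank showed no visible movement. The final pictures show the arm against the stop, the lever off and the other things apparently where they were; I compared those by eye only. No check failed, though I could only estimate the force on the rubber from the wrist reading.

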